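# Pull the tube insert out of a dry-block heater with its screw-in lifter

## Task

Screw the red-handled lifter rod from its stand into the brass bush of the aluminium insert in the dry-block heater: resting lightly on the bush, turn it until its cross pin drops in, then gently clockwise to its stop. Pull the tight insert straight up out of the heater by the rod and set it down gently, wholly on the round cork mat, with the lifter left standing in it. Do not force the thread, touch the insert with the fingers or disturb the bottles, beaker and tube rack.

Things in the scene. Friction and masses are not known exactly. Their poses are not given: they have to be found in the camera images.
- lifter: Loose steel lifter rod, 137 mm long, 0.15 kg, upright in its stand. Origin: centre of the nose's end face; z along the rod toward the handle. Nose 12 mm in diameter with a 4 mm cone, up to z = 9 mm; above it the shank, 14 mm in diameter. Flange 34 mm in diameter at z = 28 to 31 mm, which rests on the stand.
- lifter_pin (a point): Centre of the lifter's cross pin, 12 mm above the nose end: 6 mm in diameter, 27 mm long, along the lifter's x axis, sticking out alike on both sides. Axes as the lifter's.
- lifter_grip (a point): Middle of the place to grip the lifter, 116 mm above the nose end, on its axis: the red square handle, 18 x 18 mm, flats square to the lifter's x and y axes, from 92 to 134 mm above the nose end; a 24 mm collar lies below it (88 to 92 mm).
- stand: Fixed grey stand 60 x 50 x 40 mm on a black foot of 76 x 64 mm; origin under its centre. The lifter stands in a slot of 31 x 18 mm (long along the stand's x, as the cross pin), nose 12 mm above the worktop; lift it straight up by 40 mm to clear.
- heater: Fixed white dry-block heater (off and cold), 150 x 120 mm, 75 mm high. Origin: under the centre of its square well; the grey front panel faces its -x, 94 mm from the origin.
- well_floor (a point): Centre of the well's floor, 25 mm above the heater's underside; well 67 x 67 mm, 50 mm deep. Two sprung pads in its side walls grip the insert: pulling it free takes about 12 to 20 N with the weight, and the grip ends after 25 mm of travel; the insert is clear of the rim after 50 mm.
- insert: Loose aluminium tube insert, 64 x 64 x 50 mm, about 0.56 kg, sitting in the well with its top flush with the heater's; origin at the centre of its underside, z up. Four tube bores near the corners and the brass threaded bush in the middle.
- insert_mouth (a point): Centre of the bush's mouth on top of the insert, 50 mm above its origin, axes as the insert's. Bore 16 mm, with two 7.6 mm entry gaps, half a turn apart, that let the cross pin through. The line of the gaps lies within 0.7 rad either way of the insert's x axis; this is not measured. Rod resting with its pin on the bush: nose 9 mm below the mouth; dropped through the gaps: 22 mm below.
- thread (a point): Two-start quick thread inside the bush (this point: 13 mm below the mouth, axes as the insert's). Once the pin has dropped in, the rod turns clockwise from above by about 0.9 rad to a hard stop (0.1 N m is enough), sinking 3.5 mm more, with about 2 mm axial play; it cannot turn the other way. At the stop it holds the insert when pulled; let go, the rod leans a few degrees.
- mat: Fixed round cork mat, 130 mm in diameter, 6 mm thick; origin under its centre (top at z = 6 mm).
- tube_rack: Orange tube rack, 62 x 122 x 41 mm, a bystander; origin under its centre.
- beaker: Clear plastic beaker, 52 mm in diameter, 66 mm high, a bystander; origin under its centre.
- reagent_green: Bottle with green cap, 44 mm in diameter, 90 mm high, a bystander; origin under its centre.
- reagent_amber: Amber bottle with black cap, 46 mm in diameter, 86 mm high, a bystander; origin under its centre.
Mind the look-alikes: they are no part of the job. What is meant by the lifter is not orange or pink, and is the smaller of those in its own colour.

How it is judged:
On the way, in this order (a step that is already met when the one before it is completed fails the run):
1. the lifter's pin is down inside the bush while the insert still sits in the heater (z of lifter in the frame of insert_mouth below -0.0185 m and horizontal distance between lifter and insert_mouth below 0.004 m and angle between lifter's own z axis and vertical below 0.15 rad and z of insert in the frame of heater below 0.029 m), for 0.2 s.
2. the insert hangs from the lifter, clear above the heater, upright (z of lifter in the frame of insert_mouth below -0.018 m and horizontal distance between lifter and insert_mouth below 0.006 m and z of insert in the frame of heater above 0.077 m and angle between insert's own z axis and vertical below 0.2 rad and contact force between the fingers and lifter above 1 N), for 0.2 s.
At the end, for the whole second after the job is handed in: The insert stands flat on the cork mat (within 20 mm of its middle, so wholly on it; tilted less than 0.05 rad), at rest, with the lifter still standing in its bush (nose more than 18 mm below the mouth and within 6 mm of its axis, leaning less than 0.3 rad) (z of lifter in the frame of insert_mouth below -0.018 m and horizontal distance between lifter and insert_mouth below 0.006 m and horizontal distance between insert and mat below 0.02 m and height (world z) of insert between 0.003 and 0.009 m and angle between insert's own z axis and vertical below 0.05 rad and angle between lifter's own z axis and vertical below 0.3 rad and linear speed of insert below 0.02 m/s and linear speed of lifter below 0.03 m/s); the robot touches nothing.
It fails at once if the lifter is forced in, turned or pulled with more than 45 N on the insert (contact force between lifter and insert above 45 N).
It fails at once if the fingers take hold of the insert itself (contact force between the fingers and insert above 1 N).
It fails at once if the insert is tipped by more than 0.25 rad (angle between insert's own z axis and vertical above 0.25 rad).
It fails at once if the insert is dropped or slammed on the mat (more than 60 N) (contact force between insert and mat above 60 N).
It fails at once if a bottle, the beaker or the tube rack is moved by more than 20 mm (distance of any of tube_rack, beaker, reagent_green, reagent_amber from where it was at the start of the episode above 0.02 m).
It also fails if it takes over 72 s, if anything falls off the work surface, if the arm or the gripper's body presses on something with over 40 N, if the wrist force passes 120 N, or if a joint passes its speed limit or range.

## Robot

A 6-joint arm with a two-finger parallel gripper is mounted at the origin on a cart in front of the work surface, level with it; the furniture and walls round the work are solid. World frame = base frame: x ahead of the robot, y to its left, z up, the work surface at z = 0. Lengths are in m, angles in rad, forces in N, time in s.
With the tool pointing down it reaches from about 0.25 to 0.85 m from the base axis. Payload 12.5 kg.
Tool frame: the origin (TCP) lies on the centre line of the jaws, within the pads' length; the fingertips stand 22 mm ahead of it and the grasp point (between the pads) lies 3 mm ahead of it; z points along the fingers, y is the line along which they close (so a half turn about z gives the same grasp; the last joint's range is limited). The gripper opens to 93 mm and grips with 3 to 60 N. Pads are 15 mm wide; open, the fingers measure 128 mm over their backs; the gripper's body (75 mm by 188 mm) begins 65 mm behind the grasp point.
Start: joints at [-1.34, 0.351, 1.652, -0, 1.139, -0.085], TCP at [0.171, -0.523, 0.208] pointing down, gripper open.
Joint ranges: [-2.75, 2.75], [-0.79, 2.1], [0.01, 2.65], [-1.57, 4.71], [0.07, 3.14], [-2.87, 2.87]. Speed limits (rad/s): [2.22, 2.22, 2.79, 3.14, 3.14, 3.14].

## Interface

Orientations are given as a rotation vector (axis times angle).
In Python, from cell import sense, snapshot, close_job gives the robot as it stands.
- The arm moves only by the tool jog_arm, never from a script. Its argument "commands" is a list of rows, each an object of numbers: "jaw": the opening, from -1 (shut) to 1 (fully open); "dx", "dy", "dz": the shift along the tool's x, y, z as a fraction of full scale; "wx", "wy", "wz": the turn, a rotation vector about the tool's x, y, z as a fraction of full scale. A call has 1 to 12 rows; each row is the pose to reach, as a shift and turn from the pose commanded when the call began, along the tool's axes at that moment; what a row does not reach only later rows make up. Full scale, the value 1, is 80 cm for a shift and pi/2 rad for a turn. A row lasts 1/8 s, in which the tool goes at most 62.5 mm and 10.7 degrees, less where a joint would pass 70% of its speed; a pose out of reach is approached as far as the arm can. A call with a number of a shift or a turn outside -1 to 1 is refused whole. A call with a gripper value outside its range is refused whole. The fingers move at their own pace and stop on an object; the grip force is fixed at half the most. Time passes only in rows, so rows that repeat a pose let the fingers close. It gives the time, the measured TCP pose, the force, the opening and the grip force at its end, in the units of the state.
- sense(): the state, without advancing time (a new reading comes with each control period).
- snapshot(name): name is "side" or "top"; returns a dict with "color" (420x560x3 uint8, red, green, blue), "fx", "fy", "cx", "cy" (pixels), "distortion" ([k1, k2, p1, p2, k3] as OpenCV has them; the pictures are not rectified), "xyz" and "orientation" of the camera in the world. Camera axes: x right, y up, looking along -z (the intrinsics and any distortion apply to the point x, -y, -z); pixel columns grow to the right and rows downward; lengths in m; the calibration is good to about 2 mm. A picture is of the moment at which its call begins. There is no depth.
- close_job(): hands the job in; it is judged then, once.
The state is a dict: "time": time; "joint_positions": joint angles; "dq": joint speeds; "joint_efforts": joint torques, N m; "tcp_pos": TCP position; "tool_rot": TCP orientation; "ft_force": force on the tool from outside, world axes, zero at the start; "ft_torque": the same for the moment, N m; "opening": finger opening in m; "gripper_force": force on a finger pad.
Only numpy, scipy, OpenCV 4.12 (cv2) and the standard library are available. Lean on these libraries where they do the work, as an engineer would, in place of code of your own. Each camera call takes 0.05 s, during which the arm holds its last target. There are 200 camera calls.

## Working session

There is one attempt and no reset: what is moved stays moved. The work goes in short steps, Python scripts to look and compute and a tool call to move; the robot and the scene stay as the last step left them, time stands still between calls to the robot, and variables do not carry over. Pictures are saved under pics/ and viewed, at most 10 in all, crops included, and the job is handed in when it is done.

Besides the shell and the picture viewer there is one more tool, called after "Request:" by a JSON object that holds its "api" and its "payload", one argument or row to a line. jog_arm: Moves the arm, as the interface text tells. Its arguments: {"type":"object","properties":{"commands":{"type":"array"}},"required":["commands"]}

```bash
mkdir -p pics; ls; python3 - <<'E'
from cell import sense,snapshot
import cv2
for n in("side","top"):
    s=snapshot(n); cv2.imwrite(f"pics/{n}0.png",s["color"][:,:,::-1])
    print({k:v for k,v in s.items() if k!="color"})
print(sense())
E
```

```text
pics
{'fx': 538.2460680334384, 'fy': 538.2460680334384, 'cx': 279.3278443883837, 'cy': 206.0697272730876, 'distortion': array([-0.02891008,  0.        ,  0.        ,  0.        ,  0.        ]), 'xyz': array([ 0.70176404, -0.87381339,  1.10949316]), 'orientation': array([0.74759676, 0.08011136, 0.18717864])}
{'fx': 536.757839176696, 'fy': 536.757839176696, 'cx': 273.77087194109475, 'cy': 214.31755539922426, 'distortion': array([0.05077483, 0.        , 0.        , 0.        , 0.        ]), 'xyz': array([0.32579567, 0.05948236, 1.67094708]), 'orientation': array([ 0.11487394, -0.10245563, -1.58750907])}
{'time': 0.1, 'joint_positions': array([-1.33958334e+00,  3.51174337e-01,  1.65232555e+00,  2.28925972e-05,
        1.13912377e+00, -8.46219324e-02]), 'dq': array([-8.65734427e-05, -1.72757850e-03,  8.36750158e-06,  1.28958196e-03,
        4.40842735e-04,  1.12292892e-04]), 'joint_efforts': array([ 1.80222192e-03, -4.98026419e+01, -2.85703522e+01,  7.00827478e-02,
        2.39329564e-02, -5.27722045e-05]), 'tcp_pos': array([ 0.17078263, -0.5224856 ,  0.2074728 ]), 'tool_rot': array([-3.10148701e+00, -4.93876080e-01,  8.60021691e-05]), 'ft_force': array([ 0.59068601, -0.25238773,  0.83410539]), 'ft_torque': array([ 0.01559494, -0.04024486, -0.0384923 ]), 'gripper_force': 0.0, 'opening': 0.09299954156881603}
```

View pics/side0.png

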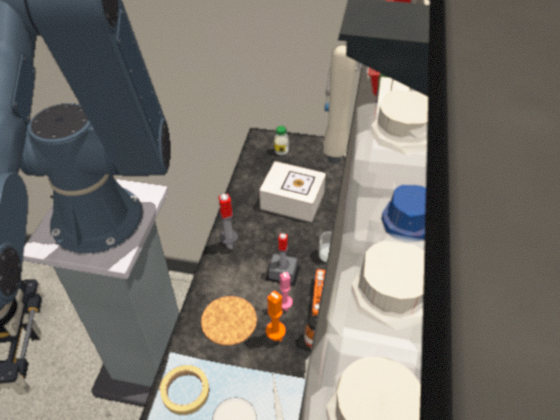

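View pics/top0.png

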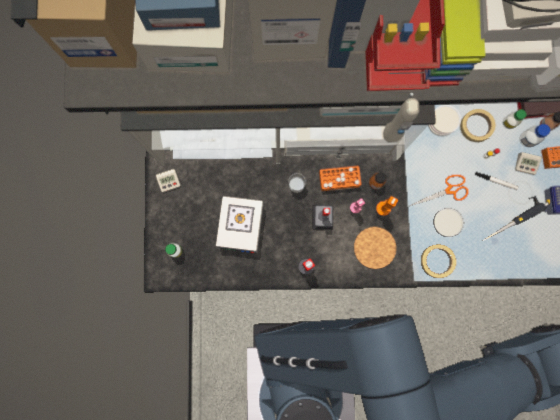

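Candidates for the lifter: the small red one in the grey stand (side 283,240; top 325,213), a larger red one (side 226,205; top 307,266), a pink one (side 286,283) and an orange one (side 275,305). I choose the small red one in the stand and check it in a close crop.

```bash
cat > h.py <<'E'
import numpy as np,cv2
from scipy.spatial.transform import Rotation as R
from cell import sense,snapshot
def ray(s,uv):
    K=np.array([[s["fx"],0,s["cx"]],[0,s["fy"],s["cy"]],[0,0,1]])
    p=cv2.undistortPoints(np.array([[uv]],float),K,np.array(s["distortion"]))[0,0]
    d=R.from_rotvec(s["orientation"]).apply([p[0],-p[1],-1]); return np.array(s["xyz"]),d
def plane(s,uv,z):
    o,d=ray(s,uv); return o+d*(z-o[2])/d[2]
def tri(s1,u1,s2,u2):
    o1,d1=ray(s1,u1);o2,d2=ray(s2,u2);A=np.stack([d1,-d2],1)
    t=np.linalg.lstsq(A,o2-o1,rcond=None)[0];a=o1+d1*t[0];b=o2+d2*t[1]
    return (a+b)/2,np.linalg.norm(a-b)
def proj(s,P):
    r=R.from_rotvec(s["orientation"]).inv();q=r.apply(np.asarray(P,float)-s["xyz"])
    K=np.array([[s["fx"],0,s["cx"]],[0,s["fy"],s["cy"]],[0,0,1]])
    q=np.atleast_2d(q)*[1,-1,-1];return cv2.projectPoints(q[:,None],np.zeros(3),np.zeros(3),K,np.array(s["distortion"]))[0][:,0]
def blobs(im,f,mn=15,box=None):
    hsv=cv2.cvtColor(im,cv2.COLOR_RGB2HSV).astype(int);m=f(*cv2.split(hsv.astype(np.int32))).astype(np.uint8)
    if box: 
        k=np.zeros_like(m);k[box[1]:box[3],box[0]:box[2]]=1;m=m*k
    n,l,st,c=cv2.connectedComponentsWithStats(m)
    return [(c[i].round(1),st[i].tolist(),(l==i)) for i in range(1,n) if st[i,4]>=mn]
E
python3 - <<'E'
from h import *
S={n:snapshot(n) for n in("side","top")}
red=lambda h,s,v:((h<6)|(h>174))&(s>150)&(v>90)
org=lambda h,s,v:(h>8)&(h<22)&(s>110)&(v>120)
wh=lambda h,s,v:(s<40)&(v>170)
for n,bx,bm in(("side",(200,180,345,330),(190,285,262,350)),("top",(290,195,345,280),(350,222,400,272))):
    im=S[n]["color"]
    for c,st,m in blobs(im,red,8,bx):print(n,"red",c,st)
    for c,st,m in blobs(im,org,200,bm):
        e=cv2.fitEllipse(cv2.convexHull(np.argwhere(m)[:,::-1].astype(np.int32)));print(n,"mat",e,plane(S[n],e[0],.006))
for n,bx in(("side",(250,155,335,225)),("top",(205,190,275,260))):
    for c,st,m in blobs(S[n]["color"],wh,300,bx):print(n,"wh",c,st,cv2.minAreaRect(np.argwhere(m)[:,::-1].astype(np.int32)))
a=S["side"]["color"];b=S["top"]["color"]
def crop(im,x,y,w,h,f):return cv2.resize(im[y:y+h,x:x+w],None,fx=f,fy=f,interpolation=cv2.INTER_CUBIC)
A=[crop(a,258,220,60,70,5),crop(a,255,155,80,70,5)];B=[crop(b,295,195,60,45,5),crop(b,210,190,60,60,5)]
row=lambda L:np.hstack([np.pad(x,((0,350-x.shape[0]),(0,400-x.shape[1]),(0,0))) for x in L])
B=[cv2.resize(x,None,fx=.83,fy=.83) for x in B]
o=np.vstack([row(A),row(B)])[:600];cv2.imwrite("pics/c1.png",o[:,:,::-1])
E
```

```text
side red [225.4 207.6] [219, 197, 13, 21, 203]
side red [282.3 243.3] [278, 235, 10, 16, 116]
side mat ((228.4696807861328, 320.2859802246094), (49.0490608215332, 56.491981506347656), 78.35758972167969) [ 0.44748362 -0.24789012  0.006     ]
top red [324.7 213.4] [323, 211, 6, 5, 14]
top red [305.8 266.8] [303, 262, 8, 9, 24]
top red [313. 265.] [312, 263, 3, 5, 8]
top mat ((374.63128662109375, 247.4594268798828), (41.40140914916992, 42.53974914550781), 136.82254028320312) [ 0.44738764 -0.23958815  0.006     ]
side wh [292.7 182.3] [260, 162, 66, 42, 1712] ((292.1764831542969, 181.7941131591797), (59.90629577636719, 33.46991729736328), 14.03624439239502)
top wh [238.9 223.9] [216, 197, 47, 54, 1781] ((238.8846435546875, 222.923095703125), (40.68339157104492, 50.234066009521484), 7.125016689300537)
```

View pics/c1.png

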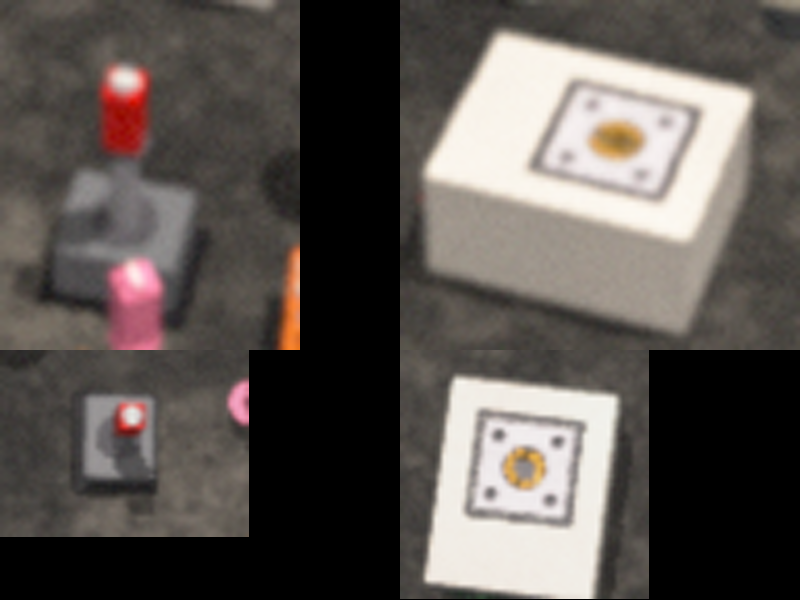

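The crop confirms it: a small red handle with a white cap (top ≈ 326,211), upright in the grey stand. The bush shows as a yellow ring in the middle of the heater (top ≈ 241,218; side ≈ 298,183).

```bash
python3 - <<'E'
from h import *
S={n:snapshot(n) for n in("side","top")}
T=S["top"];D=S["side"]
yel=lambda h,s,v:(h>12)&(h<32)&(s>70)
cen={}
for n,bx in(("side",(285,170,312,195)),("top",(228,205,255,232))):
    L=blobs(S[n]["color"],yel,6,bx)
    m=sum(b[2].astype(int) for b in L)>0
    hull=cv2.convexHull(np.argwhere(m)[:,::-1].astype(np.int32));e=cv2.minEnclosingCircle(hull)[0] if n=="top" else cv2.boundingRect(hull)
    if n=="side":e=(e[0]+(e[2]-1)/2,e[1]+(e[3]-1)/2)
    cen[n]=e;print("bush",n,e,plane(S[n],e,.075))
print("tri",tri(D,cen["side"],T,cen["top"]))
# white heater quad, top view
m=[b for b in blobs(T["color"],lambda h,s,v:(s<45)&(v>165),300,(205,190,275,260))][0][2]
r=cv2.minAreaRect(np.argwhere(m)[:,::-1].astype(np.int32));bp=cv2.boxPoints(r)
W=np.array([plane(T,p,.075)[:2] for p in bp]);print("heater",W.round(4).tolist(),W.mean(0),[np.hypot(*(W[i]-W[i-1])).round(3) for i in range(4)],[np.degrees(np.arctan2(*(W[i]-W[i-1])[::-1])).round(1) for i in range(4)])
# insert: dark outline inside
g=cv2.cvtColor(T["color"],cv2.COLOR_RGB2GRAY)
k=np.zeros_like(g);cv2.fillConvexPoly(k,cv2.boxPoints((r[0],(r[1][0]-8,r[1][1]-8),r[2])).astype(np.int32),1)
dk=((g<150)&(k>0)).astype(np.uint8)
q=cv2.minAreaRect(cv2.convexHull(np.argwhere(dk)[:,::-1].astype(np.int32)));W=np.array([plane(T,p,.075)[:2] for p in cv2.boxPoints(q)])
print("well",W.mean(0),[np.hypot(*(W[i]-W[i-1])).round(3) for i in range(4)],[np.degrees(np.arctan2(*(W[i]-W[i-1])[::-1])).round(1) for i in range(4)])
# stand top: grey
for c,st,m in blobs(T["color"],lambda h,s,v:(s<45)&(v>80),60,(305,200,340,235)):
    q=cv2.minAreaRect(np.argwhere(m)[:,::-1].astype(np.int32));W=np.array([plane(T,p,.04)[:2] for p in cv2.boxPoints(q)])
    print("stand",c,st,W.mean(0),[np.hypot(*(W[i]-W[i-1])).round(3) for i in range(4)],[np.degrees(np.arctan2(*(W[i]-W[i-1])[::-1])).round(1) for i in range(4)])
# handle cap
for n,bx in(("side",(274,228,292,242)),("top",(318,206,334,220))):
    for c,st,m in blobs(S[n]["color"],lambda h,s,v:(v>170)&(s<110),3,bx):print("cap",n,c,st,plane(S[n],c,.149));cen["c"+n]=c
print(tri(D,cen["cside"],T,cen["ctop"]))
a=blobs(D["color"],lambda h,s,v:((h<6)|(h>174))&(s>150)&(v>90),50,(270,225,295,260))[0]
print(a[1],plane(D,a[0],.119))
E
```

```text
bush side (298.0, 182.5) [0.53806177 0.16749916 0.075     ]
bush top (239.60169982910156, 218.14407348632812) [0.53804778 0.17270264 0.075     ]
tri (array([0.53797602, 0.17282348, 0.0700431 ]), np.float64(0.001516598481124314))
heater [[0.4575, 0.2455], [0.6082, 0.226], [0.5902, 0.1041], [0.44, 0.1251]] [0.52399059 0.17516606] [np.float64(0.122), np.float64(0.152), np.float64(0.123), np.float64(0.152)] [np.float64(81.7), np.float64(-7.3), np.float64(-98.4), np.float64(172.1)]
well [0.53853393 0.1724457 ] [np.float64(0.075), np.float64(0.076), np.float64(0.076), np.float64(0.076)] [np.float64(81.7), np.float64(-7.5), np.float64(-98.4), np.float64(172.2)]
stand [328.4 217.5] [315, 203, 25, 32, 482] [ 0.53643387 -0.09237806] [np.float64(0.096), np.float64(0.074), np.float64(0.096), np.float64(0.073)] [np.float64(-1.7), np.float64(-91.2), np.float64(178.0), np.float64(88.9)]
cap side [282.2 235.4] [279, 233, 7, 6, 30] [ 0.54429299 -0.08654685  0.149     ]
cap top [326.5 209.6] [324, 207, 6, 6, 28] [ 0.54788291 -0.08165353  0.149     ]
(array([ 0.54601588, -0.08273619,  0.14558135]), np.float64(0.004943915552759118))
[278, 235, 10, 16, 117] [ 0.54426267 -0.08546528  0.119     ]
```

```bash
cat >> h.py <<'E'
def plan(p,psi):
    """shift and turn fractions for TCP at p, tool down, tool x at world yaw psi"""
    st=sense();r=R.from_rotvec(st["tool_rot"])
    g=R.from_euler("z",psi)*R.from_euler("x",np.pi)
    d=r.inv().apply(np.asarray(p)-st["tcp_pos"])/.8;w=(r.inv()*g).as_rotvec()/(np.pi/2)
    print("d",d.round(4),"w",w.round(4))
E
python3 - <<'E'
from h import *
plan([.546,-.084,.30],1.56)
T=snapshot("top");D=snapshot("side")
for z in(.15,):print(plane(T,(307,264),.19),plane(T,(388,203),.15),plane(T,(357,204),.13))
E
```

```text
d [ 0.6161 -0.3756 -0.1151] w [-2.000e-04 -2.000e-04 -7.921e-01]
[ 0.39199248 -0.01943875  0.19      ] [ 0.56322267 -0.25741854  0.15      ] [ 0.5652627 -0.1721405  0.13     ]
```

Request:
{"api": "jog_arm", "payload": {
  "commands": [
    {"jaw":1,"dx":0,"dy":0,"dz":-0.115},
    {"jaw":1,"dx":0.2,"dy":-0.12,"dz":-0.115,"wz":-0.3},
    {"jaw":1,"dx":0.616,"dy":-0.376,"dz":-0.115,"wz":-0.792},
    {"jaw":1,"dx":0.616,"dy":-0.376,"dz":-0.115,"wz":-0.792},
    {"jaw":1,"dx":0.616,"dy":-0.376,"dz":-0.115,"wz":-0.792},
    {"jaw":1,"dx":0.616,"dy":-0.376,"dz":-0.115,"wz":-0.792},
    {"jaw":1,"dx":0.616,"dy":-0.376,"dz":-0.115,"wz":-0.792},
    {"jaw":1,"dx":0.616,"dy":-0.376,"dz":-0.115,"wz":-0.792},
    {"jaw":1,"dx":0.616,"dy":-0.376,"dz":-0.115,"wz":-0.792},
    {"jaw":1,"dx":0.616,"dy":-0.376,"dz":-0.115,"wz":-0.792},
    {"jaw":1,"dx":0.616,"dy":-0.376,"dz":-0.115,"wz":-0.792},
    {"jaw":1,"dx":0.616,"dy":-0.376,"dz":-0.115,"wz":-0.792}
  ]
}}

```text
invalid input at $.commands[0]: expected keys jaw, dx, dy, dz, wx, wy, wz
```

Request:
{"api": "jog_arm", "payload": {
  "commands": [
    {"jaw":1,"dx":0,"dy":0,"dz":-0.115,"wx":0,"wy":0,"wz":0},
    {"jaw":1,"dx":0.2,"dy":-0.12,"dz":-0.115,"wx":0,"wy":0,"wz":-0.3},
    {"jaw":1,"dx":0.616,"dy":-0.376,"dz":-0.115,"wx":0,"wy":0,"wz":-0.792},
    {"jaw":1,"dx":0.616,"dy":-0.376,"dz":-0.115,"wx":0,"wy":0,"wz":-0.792},
    {"jaw":1,"dx":0.616,"dy":-0.376,"dz":-0.115,"wx":0,"wy":0,"wz":-0.792},
    {"jaw":1,"dx":0.616,"dy":-0.376,"dz":-0.115,"wx":0,"wy":0,"wz":-0.792},
    {"jaw":1,"dx":0.616,"dy":-0.376,"dz":-0.115,"wx":0,"wy":0,"wz":-0.792},
    {"jaw":1,"dx":0.616,"dy":-0.376,"dz":-0.115,"wx":0,"wy":0,"wz":-0.792},
    {"jaw":1,"dx":0.616,"dy":-0.376,"dz":-0.115,"wx":0,"wy":0,"wz":-0.792},
    {"jaw":1,"dx":0.616,"dy":-0.376,"dz":-0.115,"wx":0,"wy":0,"wz":-0.792},
    {"jaw":1,"dx":0.616,"dy":-0.376,"dz":-0.115,"wx":0,"wy":0,"wz":-0.792},
    {"jaw":1,"dx":0.616,"dy":-0.376,"dz":-0.115,"wx":0,"wy":0,"wz":-0.792}
  ]
}}

```text
time: 1.9
tcp_pos: [0.5459, -0.0835, 0.2996]
tool_rot: [-2.232, -2.211, 0.001]
ft_force: [0.5, 0.0, -0.3]
opening: 0.0934
gripper_force: 0.0
```

```bash
python3 - <<'E'
from h import *
D=snapshot("side");t=sense()["tcp_pos"]
for n,P in(("tip",t-[0,0,.022]),("tip+x",t-[-.0465,0,.022]),("tip-x",t-[.0465,0,.022]),("cap_side",[.5443,-.0865,.149])):print(n,proj(D,P).round(1))
im=D["color"][150:290,220:350];cv2.imwrite("pics/c2.png",cv2.resize(im,None,fx=4,fy=4,interpolation=cv2.INTER_CUBIC)[:,:,::-1])
E
```

```text
tip [[282.8 196.2]]
tip+x [[304.1 199.2]]
tip-x [[261.7 193.3]]
cap_side [[282.2 235.4]]
```

View pics/c2.png

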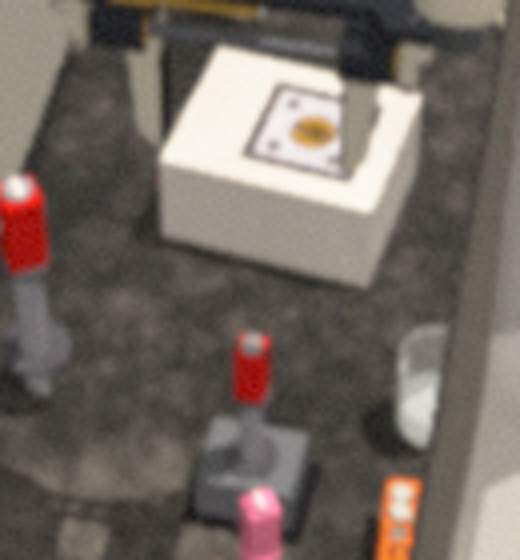

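Fingers end near side (257,186) and (307,193), the handle's cap is at (283,236). I'll lower to just above the handle and compare at close range.

Request:
{"api": "jog_arm", "payload": {
  "commands": [
    {"jaw":1,"dx":0,"dy":0,"dz":0.07,"wx":0,"wy":0,"wz":0},
    {"jaw":1,"dx":0,"dy":0,"dz":0.14,"wx":0,"wy":0,"wz":0},
    {"jaw":1,"dx":0,"dy":0,"dz":0.15,"wx":0,"wy":0,"wz":0},
    {"jaw":1,"dx":0,"dy":0,"dz":0.15,"wx":0,"wy":0,"wz":0}
  ]
}}

```text
time: 2.45
tcp_pos: [0.5461, -0.0848, 0.1814]
tool_rot: [2.234, 2.207, 0.001]
ft_force: [-0.4, 0.9, 0.2]
opening: 0.0936
gripper_force: 0.0
```

```bash
python3 - <<'E'
from h import *
D=snapshot("side");T=snapshot("top");t=sense()["tcp_pos"];print(t)
for n,P in(("tip",t-[0,0,.022]),("tip+x",t-[-.0465,0,.022]),("tip-x",t-[.0465,0,.022])):print(n,proj(D,P).round(1),proj(T,P).round(1))
im=D["color"][200:290,230:340];a=cv2.resize(im,None,fx=5,fy=5,interpolation=cv2.INTER_CUBIC)
cv2.imwrite("pics/c3.png",a[:,:,::-1])
E
```

```text
[ 0.5468587  -0.08453726  0.18232584]
tip [[283.4 231.8]] [[327.9 209.4]]
tip+x [[303.3 234.7]] [[327.3 193.2]]
tip-x [[263.8 228.8]] [[328.4 225.6]]
```

View pics/c3.png

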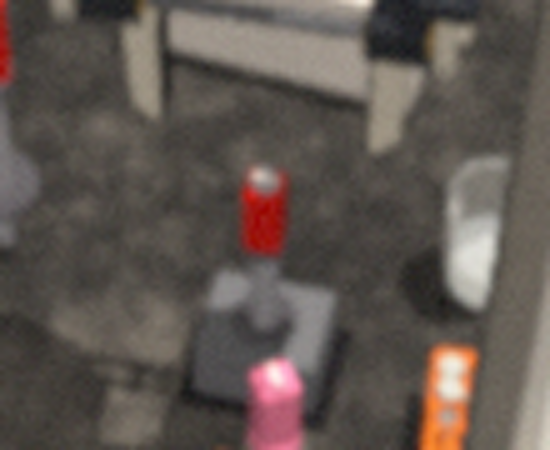

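```bash
python3 - <<'E'
from h import *
T=snapshot("top");t=sense()["tcp_pos"]
for z in(.068,.1,.15,.2):print(z,[proj(T,t+[a,b,z]).round(0).tolist()[0] for a in(-.094,.094) for b in(-.0375,.0375)])
im=T["color"][150:270,260:400].copy();a=cv2.resize(im,None,fx=5,fy=5,interpolation=cv2.INTER_CUBIC)
cv2.imwrite("pics/c4.png",a[:,:,::-1])
E
```

```text
0.068 [[346.0, 239.0], [318.0, 240.0], [344.0, 170.0], [316.0, 170.0]]
0.1 [[348.0, 238.0], [319.0, 239.0], [345.0, 167.0], [317.0, 168.0]]
0.15 [[350.0, 236.0], [320.0, 237.0], [348.0, 163.0], [318.0, 163.0]]
0.2 [[353.0, 234.0], [322.0, 235.0], [350.0, 158.0], [319.0, 159.0]]
```

View pics/c4.png

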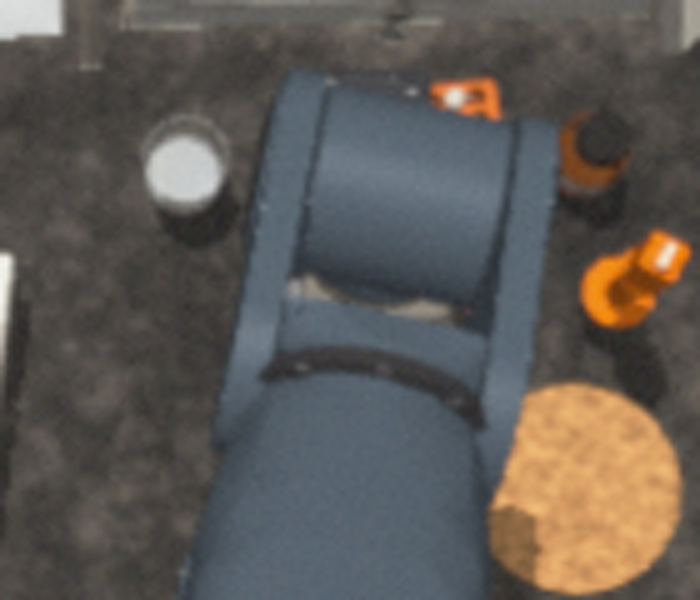

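The arm hides the lifter in the top view (beaker at ≈ 297,184, mat ≈ 375,247), so the side view has to serve. I'll lower the open fingers round the handle.

Request:
{"api": "jog_arm", "payload": {
  "commands": [
    {"jaw":1,"dx":0,"dy":0,"dz":0.03,"wx":0,"wy":0,"wz":0},
    {"jaw":1,"dx":0,"dy":0,"dz":0.06,"wx":0,"wy":0,"wz":0},
    {"jaw":1,"dx":0,"dy":0,"dz":0.06,"wx":0,"wy":0,"wz":0}
  ]
}}

```text
time: 2.98
tcp_pos: [0.5456, -0.0838, 0.132]
tool_rot: [-2.233, -2.209, 0.001]
ft_force: [-1.0, 0.0, 0.2]
opening: 0.093
gripper_force: 0.0
```

```bash
python3 - <<'E'
from h import *
D=snapshot("side");s=sense();t=s["tcp_pos"];print(t,s["ft_force"])
print("tip",proj(D,[t+[a,b,-.022] for a in(-.064,-.0465,0,.0465,.064) for b in(-.0075,.0075)]).round(1).tolist())
im=D["color"][215:275,240:330];cv2.imwrite("pics/c5.png",cv2.resize(im,None,fx=8,fy=8,interpolation=cv2.INTER_CUBIC)[:,:,::-1])
print("handle",proj(D,[[.5445,-.0855,z] for z in(.149,.146,.104,.1,.043)]).round(1).tolist())
E
```

```text
[ 0.54627731 -0.08394463  0.13302097] [ 0.54095967  0.19289835 -0.57841441]
tip [[256.3, 243.3], [257.7, 238.6], [263.5, 244.4], [264.8, 239.6], [282.7, 247.4], [283.9, 242.6], [302.0, 250.4], [303.1, 245.5], [309.4, 251.5], [310.4, 246.6]]
handle [[282.4, 235.1], [282.4, 235.9], [282.4, 247.2], [282.4, 248.2], [282.4, 262.7]]
```

View pics/c5.png

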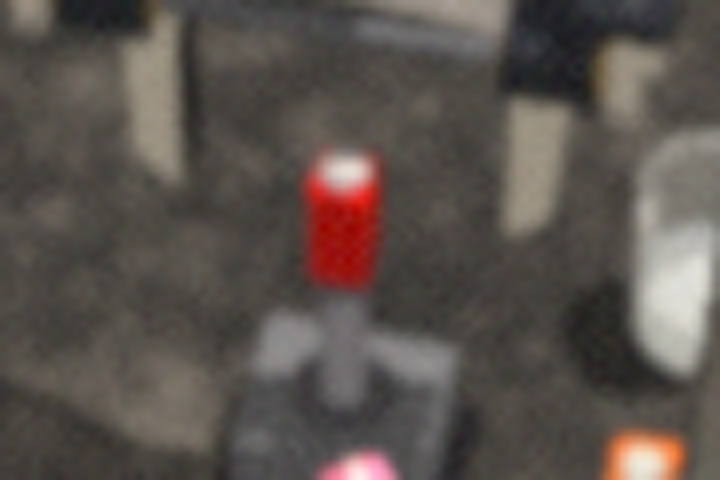

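The finger ends show at (262,238) and (304,245), a little higher than expected, while the handle's red runs over rows 236–251. Closing on it is safe and will tell more.

Request:
{"api": "jog_arm", "payload": {
  "commands": [
    {"jaw":-1,"dx":0,"dy":0,"dz":0,"wx":0,"wy":0,"wz":0},
    {"jaw":-1,"dx":0,"dy":0,"dz":0,"wx":0,"wy":0,"wz":0},
    {"jaw":-1,"dx":0,"dy":0,"dz":0,"wx":0,"wy":0,"wz":0},
    {"jaw":-1,"dx":0,"dy":0,"dz":0,"wx":0,"wy":0,"wz":0},
    {"jaw":-1,"dx":0,"dy":0,"dz":0,"wx":0,"wy":0,"wz":0},
    {"jaw":-1,"dx":0,"dy":0,"dz":0,"wx":0,"wy":0,"wz":0},
    {"jaw":-1,"dx":0,"dy":0,"dz":0,"wx":0,"wy":0,"wz":0},
    {"jaw":-1,"dx":0,"dy":0,"dz":0,"wx":0,"wy":0,"wz":0}
  ]
}}

```text
time: 4.03
tcp_pos: [0.5458, -0.0838, 0.1319]
tool_rot: [-2.233, -2.209, 0.0]
ft_force: [-0.1, 0.6, 0.1]
opening: 0.0175
gripper_force: 15.7
```

```bash
python3 - <<'E'
from h import *
D=snapshot("side");s=sense();print(s["tcp_pos"],s["ft_force"],s["ft_torque"],s["opening"],s["gripper_force"])
im=D["color"][215:275,240:330];cv2.imwrite("pics/c6.png",cv2.resize(im,None,fx=8,fy=8,interpolation=cv2.INTER_CUBIC)[:,:,::-1])
for c,st,m in blobs(D["color"],lambda h,s,v:((h<6)|(h>174))&(s>150)&(v>90),8,(270,225,295,260)):print(c,st)
E
```

```text
[ 0.54582071 -0.08379317  0.1319001 ] [-0.4151032  -0.34462248  0.39107893] [-0.05776276 -0.04657673  0.00941087] 0.01709138272837427 29.908230006694794
[282.6 244.3] [279, 238, 9, 13, 97]
```

View pics/c6.png

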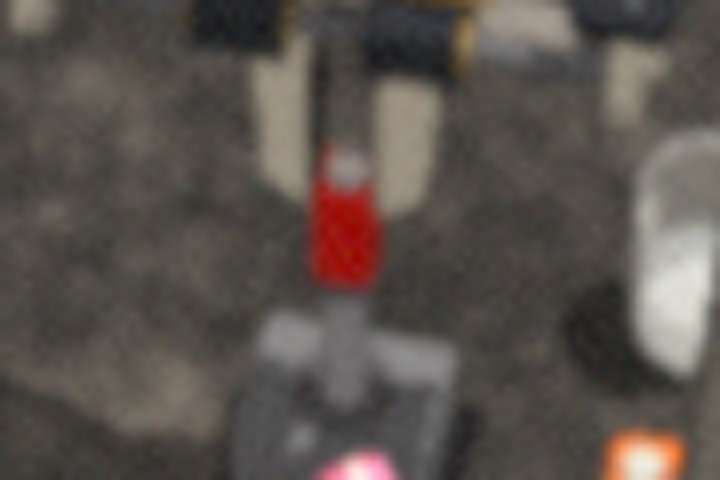

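It holds (17.1 mm, 30 N), so x is good. The finger ends at row 242 against the red's bottom at row 251 suggest the tool sits too far +y. I'll regrasp turned by 90° so that the jaws centre y.

Request:
{"api": "jog_arm", "payload": {
  "commands": [
    {"jaw":1,"dx":0,"dy":0,"dz":0,"wx":0,"wy":0,"wz":0},
    {"jaw":1,"dx":0,"dy":0,"dz":0,"wx":0,"wy":0,"wz":0},
    {"jaw":1,"dx":0,"dy":0,"dz":0,"wx":0,"wy":0,"wz":0},
    {"jaw":1,"dx":0,"dy":0,"dz":0,"wx":0,"wy":0,"wz":-0.1},
    {"jaw":1,"dx":0,"dy":0,"dz":0,"wx":0,"wy":0,"wz":-1},
    {"jaw":1,"dx":0,"dy":0,"dz":0,"wx":0,"wy":0,"wz":-1},
    {"jaw":1,"dx":0,"dy":0,"dz":0,"wx":0,"wy":0,"wz":-1},
    {"jaw":1,"dx":0,"dy":0,"dz":0,"wx":0,"wy":0,"wz":-1},
    {"jaw":1,"dx":0,"dy":0,"dz":0,"wx":0,"wy":0,"wz":-1},
    {"jaw":1,"dx":0,"dy":0,"dz":0,"wx":0,"wy":0,"wz":-1},
    {"jaw":1,"dx":0,"dy":0,"dz":0,"wx":0,"wy":0,"wz":-1},
    {"jaw":1,"dx":0,"dy":0,"dz":0,"wx":0,"wy":0,"wz":-1}
  ]
}}

```text
time: 5.58
tcp_pos: [0.5459, -0.0838, 0.1319]
tool_rot: [0.01, 3.142, 0.0]
ft_force: [0.5, 1.6, -0.4]
opening: 0.0927
gripper_force: 0.0
```

Request:
{"api": "jog_arm", "payload": {
  "commands": [
    {"jaw":0,"dx":0,"dy":0,"dz":0,"wx":0,"wy":0,"wz":0},
    {"jaw":-0.3,"dx":0,"dy":0,"dz":0,"wx":0,"wy":0,"wz":0},
    {"jaw":-0.3,"dx":0,"dy":0,"dz":0,"wx":0,"wy":0,"wz":0},
    {"jaw":-0.3,"dx":0,"dy":0,"dz":0,"wx":0,"wy":0,"wz":0},
    {"jaw":-0.3,"dx":0,"dy":0,"dz":0,"wx":0,"wy":0,"wz":0}
  ]
}}

```text
time: 6.2
tcp_pos: [0.5458, -0.0838, 0.1319]
tool_rot: [-0.018, -3.142, 0.0]
ft_force: [0.1, -0.5, -0.2]
opening: 0.0476
gripper_force: 0.0
```

```bash
python3 - <<'E'
from h import *
D=snapshot("side");s=sense();print(s["time"],s["tcp_pos"],s["tool_rot"],s["ft_force"],s["ft_torque"],s["opening"],s["gripper_force"])
for c,st,m in blobs(D["color"],lambda h,s,v:((h<6)|(h>174))&(s>150)&(v>90),4,(265,220,300,260)):print(c,st)
im=D["color"][205:265,240:330];cv2.imwrite("pics/c7.png",cv2.resize(im,None,fx=8,fy=8,interpolation=cv2.INTER_CUBIC)[:,:,::-1])
E
```

```text
6.25 [ 0.54581981 -0.08380723  0.13191375] [-1.76020338e-02 -3.14148028e+00 -4.49088243e-05] [ 0.07770208 -0.58964308  0.21811155] [ 0.06855452 -0.12092135 -0.00979046] 0.04347677270160916 0.0
[282.5 249.2] [279, 248, 7, 3, 13]
```

View pics/c7.png

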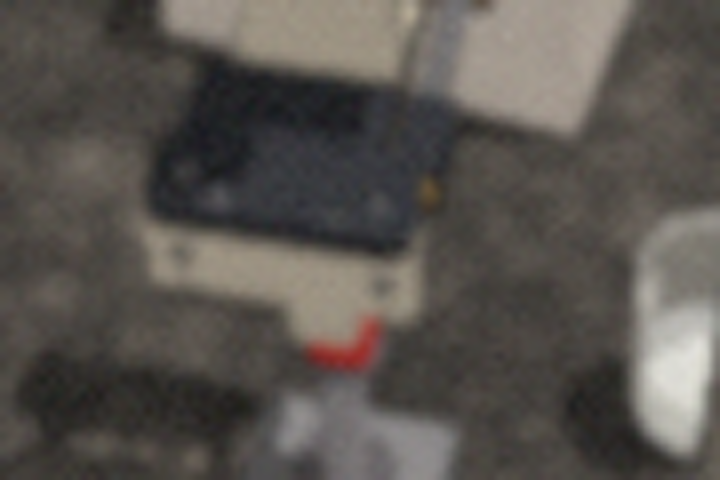

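The near finger (tip ≈ 281,248) covers the handle squarely in x. Now I'll close fully.

Request:
{"api": "jog_arm", "payload": {
  "commands": [
    {"jaw":-0.5,"dx":0,"dy":0,"dz":0,"wx":0,"wy":0,"wz":0},
    {"jaw":-0.5,"dx":0,"dy":0,"dz":0,"wx":0,"wy":0,"wz":0},
    {"jaw":-0.5,"dx":0,"dy":0,"dz":0,"wx":0,"wy":0,"wz":0}
  ]
}}

```text
time: 6.62
tcp_pos: [0.5458, -0.0838, 0.1319]
tool_rot: [0.017, 3.142, 0.0]
ft_force: [0.6, -0.2, 0.0]
opening: 0.0232
gripper_force: 0.0
```

Request:
{"api": "jog_arm", "payload": {
  "commands": [
    {"jaw":-1,"dx":0,"dy":0,"dz":0,"wx":0,"wy":0,"wz":0},
    {"jaw":-1,"dx":0,"dy":0,"dz":0,"wx":0,"wy":0,"wz":0},
    {"jaw":-1,"dx":0,"dy":0,"dz":0,"wx":0,"wy":0,"wz":0},
    {"jaw":-1,"dx":0,"dy":0,"dz":0,"wx":0,"wy":0,"wz":0}
  ]
}}

```text
time: 7.12
tcp_pos: [0.5458, -0.0838, 0.1319]
tool_rot: [0.017, 3.142, -0.0]
ft_force: [0.2, -0.0, 0.8]
opening: 0.017
gripper_force: 30.0
```

The handle is centred in the jaws. Averaging both cameras (their errors are opposite) gives the bush at (0.538, 0.170). Lift straight up.

Request:
{"api": "jog_arm", "payload": {
  "commands": [
    {"jaw":-1,"dx":0,"dy":0,"dz":-0.02,"wx":0,"wy":0,"wz":0},
    {"jaw":-1,"dx":0,"dy":0,"dz":-0.05,"wx":0,"wy":0,"wz":0},
    {"jaw":-1,"dx":0,"dy":0,"dz":-0.09,"wx":0,"wy":0,"wz":0},
    {"jaw":-1,"dx":0,"dy":0,"dz":-0.13,"wx":0,"wy":0,"wz":0},
    {"jaw":-1,"dx":0,"dy":0,"dz":-0.13,"wx":0,"wy":0,"wz":0},
    {"jaw":-1,"dx":0,"dy":0,"dz":-0.13,"wx":0,"wy":0,"wz":0}
  ]
}}

```text
time: 7.88
tcp_pos: [0.5454, -0.0837, 0.2353]
tool_rot: [-0.017, -3.141, -0.0]
ft_force: [-0.3, 0.6, -1.4]
opening: 0.0173
gripper_force: 30.0
```

```bash
python3 - <<'E'
from h import *
s=sense();print(s["time"],s["tcp_pos"],s["tool_rot"],s["ft_force"],s["ft_torque"],s["opening"],s["gripper_force"])
plan([.538,.170,.236],np.pi+.62)
D=snapshot("side")
# grey stand, lifter below the fingers: show only numbers of the stand slot region
E
```

```text
7.875 [ 0.54540269 -0.08372701  0.23531724] [-1.71802038e-02 -3.14067418e+00 -2.92627654e-04] [-0.26802754  0.55704821 -1.41875364] [ 0.04441514 -0.14452724 -0.0713549 ] 0.017267765100468298 29.970391988754272
d [ 0.0127  0.317  -0.0008] w [ 3.000e-04 -5.000e-04 -4.017e-01]
```

Request:
{"api": "jog_arm", "payload": {
  "commands": [
    {"jaw":-1,"dx":0.003,"dy":0.06,"dz":0,"wx":0,"wy":0,"wz":-0.06},
    {"jaw":-1,"dx":0.006,"dy":0.13,"dz":0,"wx":0,"wy":0,"wz":-0.16},
    {"jaw":-1,"dx":0.009,"dy":0.2,"dz":0,"wx":0,"wy":0,"wz":-0.26},
    {"jaw":-1,"dx":0.012,"dy":0.26,"dz":0,"wx":0,"wy":0,"wz":-0.36},
    {"jaw":-1,"dx":0.0127,"dy":0.3,"dz":0,"wx":0,"wy":0,"wz":-0.402},
    {"jaw":-1,"dx":0.0127,"dy":0.317,"dz":0,"wx":0,"wy":0,"wz":-0.402},
    {"jaw":-1,"dx":0.0127,"dy":0.317,"dz":0,"wx":0,"wy":0,"wz":-0.402},
    {"jaw":-1,"dx":0.0127,"dy":0.317,"dz":0,"wx":0,"wy":0,"wz":-0.402}
  ]
}}

```text
time: 8.93
tcp_pos: [0.5385, 0.1688, 0.2357]
tool_rot: [0.956, -2.992, 0.0]
ft_force: [-0.1, -0.9, -2.1]
opening: 0.0174
gripper_force: 30.0
```

```bash
python3 - <<'E'
from h import *
D=snapshot("side");s=sense();t=s["tcp_pos"];print(s["time"],t,s["tool_rot"],s["ft_force"])
tipn=t-[0,0,.120]
print("nose pred",proj(D,tipn),"bush pred",proj(D,[[.538,.170,.075]]))
im=D["color"][135:210,250:340];cv2.imwrite("pics/c8.png",cv2.resize(im,None,fx=8,fy=8,interpolation=cv2.INTER_CUBIC)[:,:,::-1])
E
```

```text
8.975 [0.53855803 0.16874915 0.23578641] [ 9.56262858e-01 -2.99212612e+00  2.14105899e-04] [ 0.08157887 -1.24728876 -1.62213055]
nose pred [[298.55904006 171.36222205]] bush pred [[298.13666722 181.86949308]]
```

View pics/c8.png

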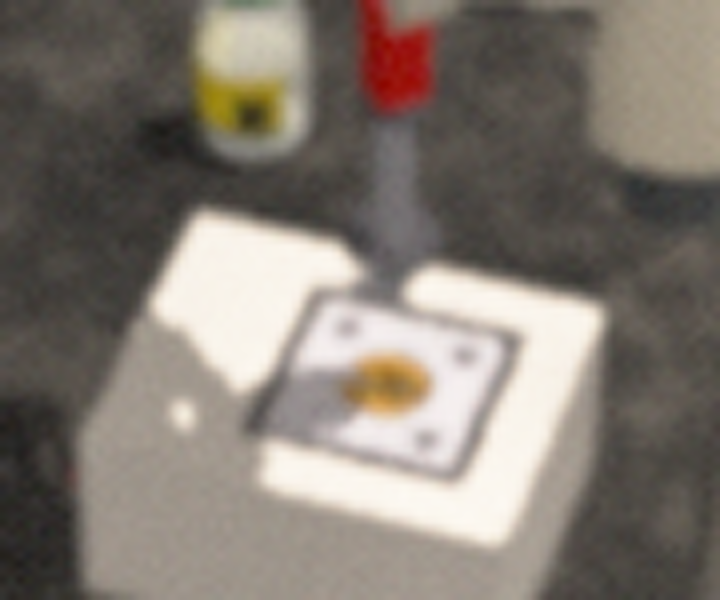

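The nose is at ≈ (297.5,172.5) and the bush at ≈ (298.5,183), close to what I predicted. I'll check the rod's lean by number.

```bash
python3 - <<'E'
from h import *
D=snapshot("side");t=sense()["tcp_pos"]
for z in(.117,.092,.088,.06,.04,.031,.028,.012,0):print(z,proj(D,t-[0,0,.120-z]).round(1)[0],end=";")
print()
im=D["color"].astype(int)
for r in range(148,176):print(r,im[r,288:310].sum(1)//3, )
E
```

```text
0.117 [299.5 137.6];0.092 [299.3 145.1];0.088 [299.3 146.3];0.06 [299.  154.5];0.04 [298.9 160.2];0.031 [298.8 162.8];0.028 [298.8 163.6];0.012 [298.7 168. ];0 [298.6 171.3];
148 [129  92  76  74  75  77  68  64  68  67  64  74  85  91  81  83  79  75
  75  73  71  73]
149 [129  89  72  75  78  78  75  66  72  71  74  79  81  85  79  81  78  80
  79  73  71  74]
150 [126  87  69  77  81  80  77  69  77  85  86  89  87  85  77  74  73  80
  75  74  73  74]
151 [114  78  72  78  80  81  82  81  89  96 102 102 103  93  78  73  73  76
  78  79  78  78]
152 [ 96  79  78  84  80  81  78  84  89 101 108 112 108 101  79  76  75  79
  79  85  78  82]
153 [ 85  83  88  86  79  80  77  81  90 102 111 113 109 105  87  77  83  81
  82  84  84  80]
154 [ 86  88  88  86  82  79  79  78  89 102 110 115 109 111  89  83  85  83
  85  82  86  83]
155 [ 79  80  84  82  77  71  77  77  93 104 112 113 113 107  91  86  79  83
  82  80  82  78]
156 [ 72  71  74  73  70  67  70  76  90 102 111 112 115 107  91  80  82  81
  77  77  77  75]
157 [ 69  68  68  62  65  66  64  76  92 100 111 116 115 104  86  83  
[... 1034 characters left out ...]
9 146 174 180 164
 147 132 120 105]
169 [240 238 238 238 240 231 204 161 127  99  96  98 115 164 205 227 233 224
 212 205 189 172]
170 [233 217 210 213 218 208 172 141 126 109 109 117 150 200 234 243 244 240
 240 238 233 223]
171 [208 173 168 171 177 169 145 129 126 112 109 124 168 222 242 245 244 243
 243 242 242 240]
172 [179 153 169 185 186 180 158 144 137 129 123 132 170 213 234 239 240 241
 242 242 243 243]
173 [161 159 197 223 220 212 198 188 184 170 160 152 154 178 201 214 218 225
 230 235 238 241]
174 [155 183 217 227 221 210 212 219 225 221 208 191 183 173 176 185 182 183
 192 207 217 225]
175 [165 209 228 226 203 183 197 223 234 236 234 227 222 215 211 202 187 179
 176 180 181 189]
```

Request:
{"api": "jog_arm", "payload": {
  "commands": [
    {"jaw":-1,"dx":0,"dy":0,"dz":0.02,"wx":0,"wy":0,"wz":0},
    {"jaw":-1,"dx":0,"dy":0,"dz":0.045,"wx":0,"wy":0,"wz":0},
    {"jaw":-1,"dx":0,"dy":0,"dz":0.045,"wx":0,"wy":0,"wz":0},
    {"jaw":-1,"dx":0,"dy":0,"dz":0.0475,"wx":0,"wy":0,"wz":0},
    {"jaw":-1,"dx":0,"dy":0,"dz":0.05,"wx":0,"wy":0,"wz":0},
    {"jaw":-1,"dx":0,"dy":0,"dz":0.0525,"wx":0,"wy":0,"wz":0},
    {"jaw":-1,"dx":0,"dy":0,"dz":0.0525,"wx":0,"wy":0,"wz":0}
  ]
}}

```text
time: 9.9
tcp_pos: [0.5385, 0.1699, 0.194]
tool_rot: [-0.959, 2.991, 0.0]
ft_force: [0.5, 0.2, -1.7]
opening: 0.017
gripper_force: 30.0
```

Request:
{"api": "jog_arm", "payload": {
  "commands": [
    {"jaw":-1,"dx":0,"dy":0,"dz":0.0015,"wx":0,"wy":0,"wz":0},
    {"jaw":-1,"dx":0,"dy":0,"dz":0.003,"wx":0,"wy":0,"wz":0},
    {"jaw":-1,"dx":0,"dy":0,"dz":0.0045,"wx":0,"wy":0,"wz":0},
    {"jaw":-1,"dx":0,"dy":0,"dz":0.006,"wx":0,"wy":0,"wz":0},
    {"jaw":-1,"dx":0,"dy":0,"dz":0.006,"wx":0,"wy":0,"wz":0}
  ]
}}

```text
time: 10.52
tcp_pos: [0.5384, 0.1699, 0.189]
tool_rot: [0.959, -2.991, -0.0]
ft_force: [-0.4, -0.7, -1.2]
opening: 0.0173
gripper_force: 30.0
```

Request:
{"api": "jog_arm", "payload": {
  "commands": [
    {"jaw":-1,"dx":0,"dy":0,"dz":0.0015,"wx":0,"wy":0,"wz":0},
    {"jaw":-1,"dx":0,"dy":0,"dz":0.0025,"wx":0,"wy":0,"wz":0},
    {"jaw":-1,"dx":0,"dy":0,"dz":0.0035,"wx":0,"wy":0,"wz":0},
    {"jaw":-1,"dx":0,"dy":0,"dz":0.0035,"wx":0,"wy":0,"wz":0}
  ]
}}

```text
time: 11.02
tcp_pos: [0.5384, 0.1699, 0.1863]
tool_rot: [0.959, -2.992, -0.0]
ft_force: [-0.5, 0.6, -1.6]
opening: 0.0172
gripper_force: 30.0
```

Request:
{"api": "jog_arm", "payload": {
  "commands": [
    {"jaw":-1,"dx":0,"dy":0,"dz":0.001,"wx":0,"wy":0,"wz":0},
    {"jaw":-1,"dx":0,"dy":0,"dz":0.0015,"wx":0,"wy":0,"wz":0},
    {"jaw":-1,"dx":0,"dy":0,"dz":0.0015,"wx":0,"wy":0,"wz":0},
    {"jaw":-1,"dx":0,"dy":0,"dz":0.0015,"wx":0,"wy":0,"wz":0}
  ]
}}

```text
time: 11.52
tcp_pos: [0.5387, 0.17, 0.1855]
tool_rot: [-0.959, 2.991, -0.0]
ft_force: [1.1, 0.5, 5.6]
opening: 0.0173
gripper_force: 30.0
```

Contact at about 7 N. Before turning, a quick numeric look at the first top picture for a hint of the gap direction.

```bash
python3 - <<'E'
from h import *
T=snapshot("top");D=snapshot("side")
for n,S,c in(("top",T,np.array([.5395,.1727])),("side",D,np.array([.538,.1670]))):
    im=cv2.imread(f"pics/{n}0.png");hsv=cv2.cvtColor(im,cv2.COLOR_BGR2HSV).astype(np.float32)
    a=np.arange(-90,90,10)
    for r in(.010,.012):
        o=[]
        for g in a:
            v=[]
            for q in(g,g+180):
                p=proj(S,[c[0]+r*np.cos(np.radians(q)),c[1]+r*np.sin(np.radians(q)),.075])[0].astype(np.float32)
                v.append(cv2.remap(hsv[...,1:3],p[None,None,:1].copy(),p[None,None,1:].copy(),cv2.INTER_CUBIC)[0,0])
            o.append(np.mean(v,0))
        o=np.array(o).astype(int);print(n,r);print(a);print("S",o[:,0]);print("V",o[:,1])
    x,y=proj(S,[*c,.075])[0].astype(int);print(hsv[y-6:y+7,x-7:x+8,2].astype(int))
E
```

```text
top 0.01
[-90 -80 -70 -60 -50 -40 -30 -20 -10   0  10  20  30  40  50  60  70  80]
S [149 152 157 162 159 152 137 122 117 128 133 125 119 125 132 137 142 144]
V [217 216 216 219 221 213 191 171 167 181 194 192 195 202 209 215 218 219]
top 0.012
[-90 -80 -70 -60 -50 -40 -30 -20 -10   0  10  20  30  40  50  60  70  80]
S [157 154 149 159 163 150 131 112 114 128 138 133 122 126 137 140 145 152]
V [218 222 214 214 221 209 176 162 174 196 213 210 203 210 224 224 218 216]
[[190 153 166 218 237 240 240 239 241 240 240 241 241 239 198]
 [228 217 217 233 238 235 235 233 230 234 235 239 240 238 192]
 [238 238 237 238 234 209 214 192 167 176 206 228 237 238 218]
 [237 237 237 233 223 181 214 206 156 159 179 200 224 236 237]
 [237 236 232 209 223 199 191 165 154 210 227 217 195 230 238]
 [238 237 219 188 220 190 149 129 136 189 219 214 192 226 237]
 [239 236 200 204 223 191 152 142 143 152 196 226 220 229 236]
 [238 235 202 212 215 182 155 146 144 149 186 224 200 217 234]
 [238 236 213 215 220 202 166 153 150 155 204 227 200 216 236]
 [240 237 220 183 208 216 175 153 159 170 222 232 211 228 237]
[... 783 characters left out ...]
1 240]
 [244 244 239 238 238 235 234 234 234 231 232 234 237 240 242]
 [244 243 243 236 232 226 223 220 224 221 221 221 228 237 239]
 [245 244 237 226 208 208 203 202 203 208 212 215 222 231 236]
 [244 241 230 207 187 180 186 178 173 176 188 208 214 220 230]
 [243 239 228 210 191 175 168 162 150 149 162 180 201 208 225]
 [243 238 227 214 207 187 171 159 144 146 152 168 180 203 227]
 [240 239 229 220 215 206 195 179 163 161 165 173 185 209 233]
 [233 242 238 229 222 220 217 210 197 189 190 200 208 228 241]
 [227 240 242 238 230 227 224 222 223 215 214 227 231 240 244]
 [236 243 243 242 239 236 233 233 232 234 230 236 237 239 243]
 [237 240 242 242 243 241 240 240 241 240 237 233 226 226 230]]
```

Both cameras show dark gaps on a line at about −16° (−0.28 rad). The pin is now at about +0.62 rad, so I'll turn clockwise by about 0.7 rad first, keeping the light press.

Request:
{"api": "jog_arm", "payload": {
  "commands": [
    {"jaw":-1,"dx":0,"dy":0,"dz":0,"wx":0,"wy":0,"wz":0.06},
    {"jaw":-1,"dx":0,"dy":0,"dz":0,"wx":0,"wy":0,"wz":0.12},
    {"jaw":-1,"dx":0,"dy":0,"dz":0,"wx":0,"wy":0,"wz":0.18},
    {"jaw":-1,"dx":0,"dy":0,"dz":0,"wx":0,"wy":0,"wz":0.24},
    {"jaw":-1,"dx":0,"dy":0,"dz":0,"wx":0,"wy":0,"wz":0.3},
    {"jaw":-1,"dx":0,"dy":0,"dz":0,"wx":0,"wy":0,"wz":0.36},
    {"jaw":-1,"dx":0,"dy":0,"dz":0,"wx":0,"wy":0,"wz":0.42},
    {"jaw":-1,"dx":0,"dy":0,"dz":0,"wx":0,"wy":0,"wz":0.445},
    {"jaw":-1,"dx":0,"dy":0,"dz":0,"wx":0,"wy":0,"wz":0.445}
  ]
}}

```text
time: 12.75
tcp_pos: [0.5386, 0.1698, 0.1853]
tool_rot: [0.123, 3.139, -0.0]
ft_force: [0.1, -1.4, 4.9]
opening: 0.0175
gripper_force: 30.0
```

Pin yaw is now about −0.08 rad and the rod still rests on the bush. I go on in small steps.

Request:
{"api": "jog_arm", "payload": {
  "commands": [
    {"jaw":-1,"dx":0,"dy":0,"dz":0,"wx":0,"wy":0,"wz":0.04},
    {"jaw":-1,"dx":0,"dy":0,"dz":0,"wx":0,"wy":0,"wz":0.075},
    {"jaw":-1,"dx":0,"dy":0,"dz":0,"wx":0,"wy":0,"wz":0.075}
  ]
}}

```text
time: 13.12
tcp_pos: [0.538, 0.1698, 0.1845]
tool_rot: [-0.306, -3.125, 0.001]
ft_force: [-0.6, 0.3, -2.2]
opening: 0.0173
gripper_force: 30.0
```

The force has gone: the pin is over the gap. I'll lower gently with a little more turn to centre it.

Request:
{"api": "jog_arm", "payload": {
  "commands": [
    {"jaw":-1,"dx":0,"dy":0,"dz":0.001,"wx":0,"wy":0,"wz":0.02},
    {"jaw":-1,"dx":0,"dy":0,"dz":0.002,"wx":0,"wy":0,"wz":0.03},
    {"jaw":-1,"dx":0,"dy":0,"dz":0.0025,"wx":0,"wy":0,"wz":0.03},
    {"jaw":-1,"dx":0,"dy":0,"dz":0.0025,"wx":0,"wy":0,"wz":0.03}
  ]
}}

```text
time: 13.62
tcp_pos: [0.5384, 0.1699, 0.1831]
tool_rot: [-0.381, -3.118, 0.0]
ft_force: [0.4, -0.2, -2.7]
opening: 0.0169
gripper_force: 30.0
```

```bash
python3 - <<'E'
from h import *
s=sense();print(s["tcp_pos"],s["ft_force"],s["ft_torque"])
E
```

```text
[0.53843286 0.16987209 0.18309518] [ 0.39054152 -0.21666918 -2.6949679 ] [ 0.03400315 -0.13816542  0.03196707]
```

Request:
{"api": "jog_arm", "payload": {
  "commands": [
    {"jaw":-1,"dx":0,"dy":0,"dz":0.002,"wx":0,"wy":0,"wz":0},
    {"jaw":-1,"dx":0,"dy":0,"dz":0.004,"wx":0,"wy":0,"wz":0},
    {"jaw":-1,"dx":0,"dy":0,"dz":0.006,"wx":0,"wy":0,"wz":0},
    {"jaw":-1,"dx":0,"dy":0,"dz":0.008,"wx":0,"wy":0,"wz":0},
    {"jaw":-1,"dx":0,"dy":0,"dz":0.009,"wx":0,"wy":0,"wz":0},
    {"jaw":-1,"dx":0,"dy":0,"dz":0.009,"wx":0,"wy":0,"wz":0}
  ]
}}

```text
time: 14.38
tcp_pos: [0.5384, 0.1699, 0.1759]
tool_rot: [-0.381, -3.118, -0.0]
ft_force: [-0.1, 0.0, -1.5]
opening: 0.0172
gripper_force: 30.0
```

Request:
{"api": "jog_arm", "payload": {
  "commands": [
    {"jaw":-1,"dx":0,"dy":0,"dz":0.0015,"wx":0,"wy":0,"wz":0},
    {"jaw":-1,"dx":0,"dy":0,"dz":0.0025,"wx":0,"wy":0,"wz":0},
    {"jaw":-1,"dx":0,"dy":0,"dz":0.0032,"wx":0,"wy":0,"wz":0},
    {"jaw":-1,"dx":0,"dy":0,"dz":0.0032,"wx":0,"wy":0,"wz":0}
  ]
}}

```text
time: 14.88
tcp_pos: [0.5384, 0.1699, 0.1733]
tool_rot: [-0.381, -3.118, 0.0]
ft_force: [0.1, 0.5, -1.1]
opening: 0.017
gripper_force: 30.0
```

Request:
{"api": "jog_arm", "payload": {
  "commands": [
    {"jaw":-1,"dx":0,"dy":0,"dz":0.0008,"wx":0,"wy":0,"wz":0},
    {"jaw":-1,"dx":0,"dy":0,"dz":0.0012,"wx":0,"wy":0,"wz":0},
    {"jaw":-1,"dx":0,"dy":0,"dz":0.0012,"wx":0,"wy":0,"wz":0}
  ]
}}

```text
time: 15.25
tcp_pos: [0.5387, 0.17, 0.1727]
tool_rot: [0.381, 3.118, 0.0]
ft_force: [-0.0, -1.2, 1.5]
opening: 0.0171
gripper_force: 30.0
```

Dropped in, with light contact. Now turn clockwise while sinking along the thread.

Request:
{"api": "jog_arm", "payload": {
  "commands": [
    {"jaw":-1,"dx":0,"dy":0,"dz":0.0002,"wx":0,"wy":0,"wz":0.032},
    {"jaw":-1,"dx":0,"dy":0,"dz":0.0005,"wx":0,"wy":0,"wz":0.064},
    {"jaw":-1,"dx":0,"dy":0,"dz":0.0007,"wx":0,"wy":0,"wz":0.096},
    {"jaw":-1,"dx":0,"dy":0,"dz":0.001,"wx":0,"wy":0,"wz":0.128},
    {"jaw":-1,"dx":0,"dy":0,"dz":0.0012,"wx":0,"wy":0,"wz":0.16},
    {"jaw":-1,"dx":0,"dy":0,"dz":0.0015,"wx":0,"wy":0,"wz":0.192},
    {"jaw":-1,"dx":0,"dy":0,"dz":0.0017,"wx":0,"wy":0,"wz":0.224},
    {"jaw":-1,"dx":0,"dy":0,"dz":0.002,"wx":0,"wy":0,"wz":0.255},
    {"jaw":-1,"dx":0,"dy":0,"dz":0.0022,"wx":0,"wy":0,"wz":0.286},
    {"jaw":-1,"dx":0,"dy":0,"dz":0.0022,"wx":0,"wy":0,"wz":0.286}
  ]
}}

```text
time: 16.5
tcp_pos: [0.5394, 0.1702, 0.1722]
tool_rot: [1.067, 2.952, 0.003]
ft_force: [-1.0, 1.0, 10.3]
opening: 0.017
gripper_force: 30.0
```

```bash
python3 - <<'E'
from h import *
s=sense();print(s["tcp_pos"],s["ft_force"],s["ft_torque"],s["joint_positions"][5])
E
```

```text
[0.53939993 0.17024818 0.17217148] [-0.9562824   1.01617926 10.25183304] [0.1327856  0.09465324 0.03723241] -0.654355726683978
```

Request:
{"api": "jog_arm", "payload": {
  "commands": [
    {"jaw":-1,"dx":0,"dy":0,"dz":-0.0004,"wx":0,"wy":0,"wz":0.03},
    {"jaw":-1,"dx":0,"dy":0,"dz":-0.0004,"wx":0,"wy":0,"wz":0.06},
    {"jaw":-1,"dx":0,"dy":0,"dz":-0.0004,"wx":0,"wy":0,"wz":0.09},
    {"jaw":-1,"dx":0,"dy":0,"dz":-0.0004,"wx":0,"wy":0,"wz":0.12},
    {"jaw":-1,"dx":0,"dy":0,"dz":-0.0004,"wx":0,"wy":0,"wz":0.12}
  ]
}}

```text
time: 17.12
tcp_pos: [0.5386, 0.17, 0.1714]
tool_rot: [1.339, 2.841, 0.001]
ft_force: [-0.0, -0.8, 3.1]
opening: 0.0174
gripper_force: 30.0
```

```bash
python3 - <<'E'
from h import *
s=sense();print(s["tcp_pos"],s["ft_force"],s["ft_torque"],s["joint_positions"][5])
E
```

```text
[0.53861318 0.16997226 0.17136115] [-0.0456048  -0.82635652  3.10288053] [ 0.00700122  0.06081393 -0.0268049 ] -0.4668141985848458
```

Sinking nicely. Turned about 0.63 rad so far; on toward the stop.

Request:
{"api": "jog_arm", "payload": {
  "commands": [
    {"jaw":-1,"dx":0,"dy":0,"dz":0.0002,"wx":0,"wy":0,"wz":0.03},
    {"jaw":-1,"dx":0,"dy":0,"dz":0.0004,"wx":0,"wy":0,"wz":0.06},
    {"jaw":-1,"dx":0,"dy":0,"dz":0.0006,"wx":0,"wy":0,"wz":0.09},
    {"jaw":-1,"dx":0,"dy":0,"dz":0.0008,"wx":0,"wy":0,"wz":0.12},
    {"jaw":-1,"dx":0,"dy":0,"dz":0.0008,"wx":0,"wy":0,"wz":0.12}
  ]
}}

```text
time: 17.75
tcp_pos: [0.5382, 0.1698, 0.1701]
tool_rot: [-1.599, -2.703, 0.001]
ft_force: [-0.3, -0.5, -1.0]
opening: 0.0172
gripper_force: 30.0
```

```bash
python3 - <<'E'
from h import *
s=sense();print(s["tcp_pos"],s["ft_force"],s["ft_torque"],s["joint_positions"][5])
E
```

```text
[0.5382211  0.16982333 0.17005986] [-0.32419534 -0.45134129 -0.95127353] [-0.05874837 -0.0025398  -0.00900844] -0.27923839744628987
```

Request:
{"api": "jog_arm", "payload": {
  "commands": [
    {"jaw":-1,"dx":0,"dy":0,"dz":0.0002,"wx":0,"wy":0,"wz":0.02},
    {"jaw":-1,"dx":0,"dy":0,"dz":0.0004,"wx":0,"wy":0,"wz":0.04},
    {"jaw":-1,"dx":0,"dy":0,"dz":0.0005,"wx":0,"wy":0,"wz":0.055},
    {"jaw":-1,"dx":0,"dy":0,"dz":0.0005,"wx":0,"wy":0,"wz":0.055}
  ]
}}

```text
time: 18.25
tcp_pos: [0.5383, 0.1698, 0.1698]
tool_rot: [-1.717, -2.631, 0.0]
ft_force: [0.1, -0.0, -0.7]
opening: 0.0176
gripper_force: 30.0
```

```bash
python3 - <<'E'
from h import *
s=sense();print(s["tcp_pos"],s["ft_force"],s["ft_torque"],s["joint_positions"][5],s["joint_efforts"][5])
E
```

```text
[0.53831352 0.1698456  0.16981312] [ 0.12557953 -0.00995481 -0.71385386] [-0.09132425  0.10851535  0.00625338] -0.1913305179628377 0.21667430642992258
```

Request:
{"api": "jog_arm", "payload": {
  "commands": [
    {"jaw":-1,"dx":0,"dy":0,"dz":0.0001,"wx":0,"wy":0,"wz":0.02},
    {"jaw":-1,"dx":0,"dy":0,"dz":0.0002,"wx":0,"wy":0,"wz":0.035},
    {"jaw":-1,"dx":0,"dy":0,"dz":0.0002,"wx":0,"wy":0,"wz":0.035}
  ]
}}

```text
time: 18.62
tcp_pos: [0.5384, 0.1699, 0.1698]
tool_rot: [1.788, 2.583, -0.0]
ft_force: [-1.3, -0.2, -0.9]
opening: 0.0172
gripper_force: 30.0
```

```bash
python3 - <<'E'
from h import *
s=sense();print(s["tcp_pos"],s["ft_force"],s["ft_torque"],s["joint_positions"][5],s["joint_efforts"][5])
E
```

```text
[0.53843451 0.16990674 0.16979541] [-1.31463456 -0.22955402 -0.94546617] [-0.13211586  0.20195588  0.1216426 ] -0.13627057220746586 0.3481942880898714
```

The stop is reached (0.12 N m). Pull up slowly.

Request:
{"api": "jog_arm", "payload": {
  "commands": [
    {"jaw":-1,"dx":0,"dy":0,"dz":-0.002,"wx":0,"wy":0,"wz":0},
    {"jaw":-1,"dx":0,"dy":0,"dz":-0.004,"wx":0,"wy":0,"wz":0},
    {"jaw":-1,"dx":0,"dy":0,"dz":-0.006,"wx":0,"wy":0,"wz":0},
    {"jaw":-1,"dx":0,"dy":0,"dz":-0.008,"wx":0,"wy":0,"wz":0},
    {"jaw":-1,"dx":0,"dy":0,"dz":-0.01,"wx":0,"wy":0,"wz":0},
    {"jaw":-1,"dx":0,"dy":0,"dz":-0.012,"wx":0,"wy":0,"wz":0}
  ]
}}

```text
time: 19.38
tcp_pos: [0.5384, 0.1699, 0.1794]
tool_rot: [-1.788, -2.583, 0.0]
ft_force: [-0.1, -0.4, -12.1]
opening: 0.0172
gripper_force: 30.0
```

Request:
{"api": "jog_arm", "payload": {
  "commands": [
    {"jaw":-1,"dx":0,"dy":0,"dz":-0.003,"wx":0,"wy":0,"wz":0},
    {"jaw":-1,"dx":0,"dy":0,"dz":-0.006,"wx":0,"wy":0,"wz":0},
    {"jaw":-1,"dx":0,"dy":0,"dz":-0.009,"wx":0,"wy":0,"wz":0},
    {"jaw":-1,"dx":0,"dy":0,"dz":-0.012,"wx":0,"wy":0,"wz":0},
    {"jaw":-1,"dx":0,"dy":0,"dz":-0.015,"wx":0,"wy":0,"wz":0},
    {"jaw":-1,"dx":0,"dy":0,"dz":-0.018,"wx":0,"wy":0,"wz":0},
    {"jaw":-1,"dx":0,"dy":0,"dz":-0.022,"wx":0,"wy":0,"wz":0},
    {"jaw":-1,"dx":0,"dy":0,"dz":-0.026,"wx":0,"wy":0,"wz":0},
    {"jaw":-1,"dx":0,"dy":0,"dz":-0.03,"wx":0,"wy":0,"wz":0},
    {"jaw":-1,"dx":0,"dy":0,"dz":-0.03,"wx":0,"wy":0,"wz":0}
  ]
}}

```text
time: 20.62
tcp_pos: [0.5387, 0.1699, 0.2039]
tool_rot: [1.788, 2.583, 0.001]
ft_force: [-0.1, -0.8, -6.9]
opening: 0.0169
gripper_force: 30.0
```

```bash
python3 - <<'E'
from h import *
s=sense();print(s["tcp_pos"],s["ft_force"],s["ft_torque"],s["joint_positions"][5])
D=snapshot("side")
for c,st,m in blobs(D["color"],lambda h,s,v:((h<6)|(h>174))&(s>150)&(v>60),5,(280,110,320,180)):print("red",c,st)
for c,st,m in blobs(D["color"],lambda h,s,v:(h>12)&(h<32)&(s>70),6,(275,150,325,200)):print("yel",c,st)
E
```

```text
[0.53870992 0.16994486 0.20387058] [-0.14752531 -0.80912041 -6.88242594] [-0.02072943 -0.02044397 -0.00902066] -0.13661161696120466
red [299.7 150.3] [296, 144, 8, 13, 92]
yel [279.9 150.4] [275, 150, 10, 2, 18]
yel [299.7 176.3] [296, 175, 8, 3, 15]
```

The insert hangs free (6.9 N, the weight of both). Lift clear and plan the carry.

Request:
{"api": "jog_arm", "payload": {
  "commands": [
    {"jaw":-1,"dx":0,"dy":0,"dz":-0.015,"wx":0,"wy":0,"wz":0},
    {"jaw":-1,"dx":0,"dy":0,"dz":-0.03,"wx":0,"wy":0,"wz":0},
    {"jaw":-1,"dx":0,"dy":0,"dz":-0.045,"wx":0,"wy":0,"wz":0},
    {"jaw":-1,"dx":0,"dy":0,"dz":-0.06,"wx":0,"wy":0,"wz":0},
    {"jaw":-1,"dx":0,"dy":0,"dz":-0.075,"wx":0,"wy":0,"wz":0},
    {"jaw":-1,"dx":0,"dy":0,"dz":-0.09,"wx":0,"wy":0,"wz":0},
    {"jaw":-1,"dx":0,"dy":0,"dz":-0.095,"wx":0,"wy":0,"wz":0},
    {"jaw":-1,"dx":0,"dy":0,"dz":-0.095,"wx":0,"wy":0,"wz":0},
    {"jaw":-1,"dx":0,"dy":0,"dz":-0.095,"wx":0,"wy":0,"wz":0}
  ]
}}

```text
time: 21.8
tcp_pos: [0.5382, 0.1698, 0.2789]
tool_rot: [-1.788, -2.583, 0.001]
ft_force: [-0.3, 0.8, -7.7]
opening: 0.0169
gripper_force: 30.0
```

```bash
python3 - <<'E'
from h import *
s=sense();t=s["tcp_pos"];print(t,s["ft_force"],s["ft_torque"])
v=R.from_rotvec(s["tool_rot"]).as_matrix()[:,0];psi=np.arctan2(v[1],v[0]);print(psi)
plan([.447,-.244,t[2]],psi)
D=snapshot("side");T=snapshot("top")
for n,S,b in(("side",D,(262,285,290,345)),("top",T,(372,192,400,220))):
    for c,st,m in blobs(S["color"],lambda h,s,v:(h>3)&(h<16)&(s>180)&(v>150),20,b):print(n,c,st)
print("insert bottom corners row pred",proj(D,t-[0,0,.093]))
for c,st,m in blobs(D["color"],lambda h,s,v:(h>12)&(h<32)&(s>70),6,(285,120,325,200)):print("yel",c,st)
E
```

```text
[0.53822946 0.16984588 0.27885614] [-0.25320158  0.83388602 -7.69598694] [-0.04282628 -0.08557786  0.00768507]
1.930561015948815
d [-4.440e-01 -2.889e-01  2.000e-04] w [-0.0006 -0.0001  0.    ]
side [274.6 316.5] [266, 291, 20, 50, 529]
top [386.4 205.6] [376, 196, 22, 19, 126]
insert bottom corners row pred [[299.05362812 151.35779078]]
yel [299.  155.4] [295, 154, 9, 3, 18]
```

Request:
{"api": "jog_arm", "payload": {
  "commands": [
    {"jaw":-1,"dx":-0.013,"dy":-0.009,"dz":0,"wx":0,"wy":0,"wz":0},
    {"jaw":-1,"dx":-0.036,"dy":-0.023,"dz":0,"wx":0,"wy":0,"wz":0},
    {"jaw":-1,"dx":-0.071,"dy":-0.046,"dz":0,"wx":0,"wy":0,"wz":0},
    {"jaw":-1,"dx":-0.115,"dy":-0.075,"dz":0,"wx":0,"wy":0,"wz":0},
    {"jaw":-1,"dx":-0.164,"dy":-0.107,"dz":0,"wx":0,"wy":0,"wz":0},
    {"jaw":-1,"dx":-0.213,"dy":-0.139,"dz":0,"wx":0,"wy":0,"wz":0},
    {"jaw":-1,"dx":-0.262,"dy":-0.17,"dz":0,"wx":0,"wy":0,"wz":0},
    {"jaw":-1,"dx":-0.311,"dy":-0.202,"dz":0,"wx":0,"wy":0,"wz":0},
    {"jaw":-1,"dx":-0.355,"dy":-0.231,"dz":0,"wx":0,"wy":0,"wz":0},
    {"jaw":-1,"dx":-0.391,"dy":-0.254,"dz":0,"wx":0,"wy":0,"wz":0},
    {"jaw":-1,"dx":-0.422,"dy":-0.274,"dz":0,"wx":0,"wy":0,"wz":0},
    {"jaw":-1,"dx":-0.444,"dy":-0.289,"dz":0,"wx":0,"wy":0,"wz":0}
  ]
}}

```text
time: 23.4
tcp_pos: [0.4456, -0.2461, 0.2795]
tool_rot: [1.79, 2.582, -0.001]
ft_force: [0.4, -0.5, -6.8]
opening: 0.0172
gripper_force: 30.0
```

Request:
{"api": "jog_arm", "payload": {
  "commands": [
    {"jaw":-1,"dx":0,"dy":0,"dz":0.02,"wx":0,"wy":0,"wz":0},
    {"jaw":-1,"dx":0,"dy":0,"dz":0.05,"wx":0,"wy":0,"wz":0},
    {"jaw":-1,"dx":0,"dy":0,"dz":0.08,"wx":0,"wy":0,"wz":0},
    {"jaw":-1,"dx":0,"dy":0,"dz":0.11,"wx":0,"wy":0,"wz":0},
    {"jaw":-1,"dx":0,"dy":0,"dz":0.13,"wx":0,"wy":0,"wz":0},
    {"jaw":-1,"dx":0,"dy":0,"dz":0.14,"wx":0,"wy":0,"wz":0},
    {"jaw":-1,"dx":0,"dy":0,"dz":0.14,"wx":0,"wy":0,"wz":0}
  ]
}}

```text
time: 24.28
tcp_pos: [0.4471, -0.2439, 0.1673]
tool_rot: [-1.788, -2.583, 0.0]
ft_force: [-0.1, -0.8, -7.2]
opening: 0.0171
gripper_force: 30.0
```

```bash
python3 - <<'E'
from h import *
s=sense();t=s["tcp_pos"];print(s["time"],t,s["tool_rot"],s["ft_force"],s["ft_torque"],s["opening"])
plan([.447,-.244,.158],1.93056)
E
```

```text
24.275 [ 0.44709464 -0.24392503  0.16727377] [-1.78794757e+00 -2.58302328e+00  7.66932446e-05] [-0.12279625 -0.76299389 -7.22564029] [-0.06158832 -0.0671546   0.00169251] 0.01709111366227853
d [-0.     -0.0001  0.0116] w [-0.0001 -0.0001  0.0001]
```

Request:
{"api": "jog_arm", "payload": {
  "commands": [
    {"jaw":-1,"dx":0,"dy":0,"dz":0.005,"wx":0,"wy":0,"wz":0},
    {"jaw":-1,"dx":0,"dy":0,"dz":0.01,"wx":0,"wy":0,"wz":0},
    {"jaw":-1,"dx":0,"dy":0,"dz":0.014,"wx":0,"wy":0,"wz":0},
    {"jaw":-1,"dx":0,"dy":0,"dz":0.015,"wx":0,"wy":0,"wz":0},
    {"jaw":-1,"dx":0,"dy":0,"dz":0.016,"wx":0,"wy":0,"wz":0},
    {"jaw":-1,"dx":0,"dy":0,"dz":0.017,"wx":0,"wy":0,"wz":0},
    {"jaw":-1,"dx":0,"dy":0,"dz":0.017,"wx":0,"wy":0,"wz":0}
  ]
}}

```text
time: 25.15
tcp_pos: [0.4471, -0.244, 0.1538]
tool_rot: [1.788, 2.583, -0.0]
ft_force: [-0.3, -0.6, -8.5]
opening: 0.0172
gripper_force: 30.0
```

Request:
{"api": "jog_arm", "payload": {
  "commands": [
    {"jaw":-1,"dx":0,"dy":0,"dz":0.001,"wx":0,"wy":0,"wz":0},
    {"jaw":-1,"dx":0,"dy":0,"dz":0.002,"wx":0,"wy":0,"wz":0},
    {"jaw":-1,"dx":0,"dy":0,"dz":0.0025,"wx":0,"wy":0,"wz":0},
    {"jaw":-1,"dx":0,"dy":0,"dz":0.003,"wx":0,"wy":0,"wz":0},
    {"jaw":-1,"dx":0,"dy":0,"dz":0.003,"wx":0,"wy":0,"wz":0}
  ]
}}

```text
time: 25.78
tcp_pos: [0.4473, -0.2441, 0.1516]
tool_rot: [1.788, 2.583, 0.0]
ft_force: [0.8, 0.1, -1.8]
opening: 0.0171
gripper_force: 30.0
```

The insert stands on the mat (only the rod's weight is left). Let the rod settle in its play.

Request:
{"api": "jog_arm", "payload": {
  "commands": [
    {"jaw":-1,"dx":0,"dy":0,"dz":0.001,"wx":0,"wy":0,"wz":0},
    {"jaw":-1,"dx":0,"dy":0,"dz":0.0018,"wx":0,"wy":0,"wz":0},
    {"jaw":-1,"dx":0,"dy":0,"dz":0.0018,"wx":0,"wy":0,"wz":0}
  ]
}}

```text
time: 26.15
tcp_pos: [0.4475, -0.2442, 0.1504]
tool_rot: [1.787, 2.582, 0.0]
ft_force: [0.1, -0.1, 4.5]
opening: 0.0171
gripper_force: 30.0
```

Request:
{"api": "jog_arm", "payload": {
  "commands": [
    {"jaw":-1,"dx":0,"dy":0,"dz":-0.0006,"wx":0,"wy":0,"wz":0},
    {"jaw":-0.55,"dx":0,"dy":0,"dz":-0.0006,"wx":0,"wy":0,"wz":0},
    {"jaw":-0.4,"dx":0,"dy":0,"dz":-0.0006,"wx":0,"wy":0,"wz":0},
    {"jaw":0,"dx":0,"dy":0,"dz":-0.0006,"wx":0,"wy":0,"wz":0},
    {"jaw":0.8,"dx":0,"dy":0,"dz":-0.0006,"wx":0,"wy":0,"wz":0},
    {"jaw":0.8,"dx":0,"dy":0,"dz":-0.0006,"wx":0,"wy":0,"wz":0},
    {"jaw":0.8,"dx":0,"dy":0,"dz":-0.0006,"wx":0,"wy":0,"wz":0},
    {"jaw":0.8,"dx":0,"dy":0,"dz":-0.0006,"wx":0,"wy":0,"wz":0}
  ]
}}

```text
time: 27.15
tcp_pos: [0.4471, -0.244, 0.1504]
tool_rot: [1.788, 2.583, 0.0]
ft_force: [0.7, 0.4, -0.1]
opening: 0.0734
gripper_force: 0.0
```

Request:
{"api": "jog_arm", "payload": {
  "commands": [
    {"jaw":0.8,"dx":0,"dy":0,"dz":-0.02,"wx":0,"wy":0,"wz":0},
    {"jaw":0.8,"dx":0,"dy":0,"dz":-0.06,"wx":0,"wy":0,"wz":0},
    {"jaw":0.8,"dx":0,"dy":0,"dz":-0.12,"wx":0,"wy":0,"wz":0},
    {"jaw":0.8,"dx":0,"dy":0,"dz":-0.19,"wx":0,"wy":0,"wz":0},
    {"jaw":0.8,"dx":0,"dy":0,"dz":-0.25,"wx":0,"wy":0,"wz":0},
    {"jaw":0.8,"dx":0,"dy":0,"dz":-0.25,"wx":0,"wy":0,"wz":0},
    {"jaw":0.8,"dx":0,"dy":0,"dz":-0.25,"wx":0,"wy":0,"wz":0}
  ]
}}

```text
time: 28.02
tcp_pos: [0.4468, -0.2438, 0.3502]
tool_rot: [-1.788, -2.583, -0.0]
ft_force: [-0.2, 0.4, 0.0]
opening: 0.0836
gripper_force: 0.0
```

```bash
python3 - <<'E'
from h import *
s=sense();t=s["tcp_pos"];print(s["time"],t,s["ft_force"],s["opening"])
D=snapshot("side")
for c,st,m in blobs(D["color"],lambda h,s,v:((h<6)|(h>174))&(s>150)&(v>60),15,(190,240,262,350)):print("red",c,st)
print("pred rod top, red bottom, bush, base",proj(D,[[.447,-.244,z] for z in(.168,.122,.056,.006)]).round(1).tolist())
for c,st,m in blobs(D["color"],lambda h,s,v:(h>8)&(h<22)&(s>110)&(v>120),100,(190,285,262,350)):print("cork",st,cv2.fitEllipse(cv2.convexHull(np.argwhere(m)[:,::-1].astype(np.int32))))
for c,st,m in blobs(D["color"],lambda h,s,v:(s<40)&(v>170),60,(190,270,262,350)):print("white",c,st)
E
```

```text
28.025 [ 0.446793   -0.24375719  0.35023898] [-0.21874505  0.40609551  0.00214624] 0.08359982394572765
red [224.1 287.6] [219, 280, 10, 15, 96]
pred rod top, red bottom, bush, base [[223.0, 278.7], [224.7, 290.9], [227.1, 307.3], [228.7, 318.8]]
cork [201, 300, 56, 46, 1024] ((228.47555541992188, 320.4289855957031), (48.80029296875, 56.4798583984375), 79.82967376708984)
white [230.8 311.9] [209, 296, 37, 29, 400]
```

The insert stands on the mat within a few millimetres of its centre, the rod is upright and the arm is clear. Hand in.

```bash
python3 -c "
from cell import close_job
print(close_job())"
```

```text
the job is handed in; nothing more can be done
None
```

The job is handed in at about 28 s: the lifter was screwed in to its stop, and the insert was pulled out and stands on the cork mat within about 5 mm of its centre, with the lifter upright in it. My last check was on the side camera only, and the hand-in returned no verdict.

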